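Shut and lock the microscope slide box

TASK

Put the slide box in order for the day: with the fingertips, push its raised lid over and down until it is fully shut, and only then push the sliding catch on the ledge opposite the hinge along its track, over the lid's tongue, as far as it goes. Only push: do not lift or tip the box or shove it from its place, leave the other things on the bench alone, and finish with the hand clear.

Things in the scene. Friction and masses are not known exactly. Their poses are not given: they have to be found in the camera images.
- slide_box: Dark grey flat slide box, loose (about 0.9 kg). Origin: centre of its underside; z up, x away from the robot within 0.5 rad of yaw. Base 150 mm along x, 190 mm along y, 46 mm high (56 mm with lid shut). Lid hinge along y at x = -75 mm, z = 46 mm (the edge nearest the robot). On the +x side a ledge (x 75 to 115, y -60 to 60 mm, top at 30 mm) carries the catch.
- lid (a joint): Lid angle, rad: 0 = fully shut, 1.57 = upright, range 0 to 1.75; starts at 0.9 to 1.6, outer face towards the robot: it shuts by a push away from the robot and down. Flat dark panel with a paper index label, 150 mm from hinge to free edge, 190 mm wide, 10 mm thick, inner face through the hinge line. Stiff hinge (0.2 N m): stays where it is left. A 20 mm wide steel tongue sticks out 12 mm at the free edge.
- lid_edge (a point): Middle of the lid's free edge on the outer face, 150 mm from the hinge; x along the lid from the hinge to the free edge, z out of the outer face.
- catch (a joint): Travel of the sliding catch along the box's +y (to the left as seen from the robot), m: 0 to 0.010 at the start, 0.040 = home against its stop, over the lid's tongue. Friction about 2 N; it stays where it is left.
- catch_top (a point): Centre of the top of the catch: upright steel block, 18 mm along the box's x, 16 mm along y, 54 mm tall, standing on the ledge; top 85 mm above the bench, 29 mm above the shut lid. At x = 98 mm in the box's frame, y = -20 mm (joint 0) to +20 mm (home). Push its -y side; 14 mm lie free between block and shut lid (tongue and the catch's own tab apart).
- oil_bottle: Amber dropper bottle, 32 mm diameter, 75 mm tall, loose, standing to the box's +y. Origin: centre of its underside. Leave alone.
- specimen_jar: Small clear jar with a white cap, 52 mm diameter, 60 mm tall, loose, standing to the box's -y. Origin: centre of its underside. Leave alone.
- slide_mailer: White flat plastic slide case, 85 x 32 x 12 mm, loose, lying beyond the box. Origin: centre of its underside. Leave alone.

How it is judged:
On the way, in this order (a step that is already met when the one before it is completed fails the run):
1. the lid is fully shut (value of joint lid below 0.03 rad), for 0.2 s.
2. the catch is pushed home (value of joint catch above 0.036 m and value of joint lid below 0.03 rad), for 0.2 s.
At the end, for the whole second after the job is handed in: The lid is shut (under 0.03 rad, i.e. within about 4 mm at its edge), the catch is home (within 4 mm of its stop), the box stands flat and at rest within 20 mm of where it was, the oil bottle, jar and slide case are within 20 mm of where they were (all of step 2 and distance of each of slide_box, oil_bottle, specimen_jar, slide_mailer from where it was at the start of the episode below 0.02 m and angle between slide_box's own z axis and vertical below 0.05 rad and linear speed of slide_box below 0.01 m/s); the robot touches nothing.
It fails at once if the catch was pushed along (past 20 mm) before the lid was down (value of joint catch above 0.02 m and value of joint lid above 0.1 rad).
It fails at once if the slide box was lifted or tipped (height (world z) of slide_box above 0.012 m or angle between slide_box's own z axis and vertical above 0.12 rad).
It fails at once if the slide box was shoved more than 30 mm (distance of slide_box from where it was at the start of the episode above 0.03 m).
It fails at once if a bystander was moved more than 25 mm or knocked over (distance of any of oil_bottle, specimen_jar, slide_mailer from where it was at the start of the episode above 0.025 m or angle between any of oil_bottle, specimen_jar's own z axis and vertical above 0.5 rad).
It also fails if it takes over 50 s, if anything falls off the work surface, if the arm or the gripper's body presses on something with over 40 N, if the wrist force passes 120 N, or if a joint passes its speed limit or range.

ROBOT

A 6-joint arm with a two-finger parallel gripper is mounted at the origin on the work surface. World frame = base frame: x ahead of the robot, y to its left, z up, the work surface at z = 0. Lengths are in m, angles in rad, forces in N, time in s.
With the tool pointing down it reaches from about 0.3 to 0.775 m from the base axis. Payload 14.6 kg.
Tool frame: the origin (TCP) lies at the very end of the fingers, on their centre line; the grasp point (between the pads) lies 19 mm behind it; z points along the fingers, y is the line along which they close (so a half turn about z gives the same grasp; the last joint's range is limited). The gripper opens to 94 mm and grips with 3 to 60 N. Pads are 16 mm wide; open, the fingers measure 119 mm over their backs; the gripper's body (75 mm by 177 mm) begins 78 mm behind the grasp point.
Start: joints at [-1.308, 0.3, 1.521, -0, 1.321, -0.067], TCP at [0.178, -0.52, 0.205] pointing down, gripper open.
Joint ranges: [-3.03, 3.03], [-0.79, 2.21], [0.23, 2.52], [-1.04, 4.18], [0, 3.07], [-2.55, 2.55]. Speed limits (rad/s): [2.22, 2.22, 2.57, 3.14, 3.14, 3.14].

INTERFACE

Orientations are given as [roll, pitch, yaw] about the fixed x, y, z axes, in that order (R = Rz(yaw) Ry(pitch) Rx(roll)).
In Python, from station import ctrl gives the robot as it stands. The module is installed in compiled form; this text tells all that it offers.
- The arm moves only by the tool play_rows, never from a script. Its argument "commands" is a list of rows, each a list of 7 numbers: the shift along the tool's x, y, z in m, then the turn, a rotation vector about the tool's x, y, z in degrees, then the closure, from -1 (fully open) to 1 (shut). A call has 1 to 20 rows; each row shifts and turns the commanded pose from where the row before left it, along the tool's axes as they then stand; what a row does not reach is not made up. A row lasts 1/12 s, in which the tool goes at most 41.7 mm and 7.16 degrees, less where a joint would pass 70% of its speed; a pose out of reach is approached as far as the arm can. A call is refused whole if a number of a shift passes 0.0417 or a number of a turn 7.16, either way. A call with a gripper value outside its range is refused whole. The fingers move at their own pace and stop on an object; "force" is the grip in N (left out, the last holds). Time passes only in rows, so rows that do not move let the fingers close. It gives the time, the measured TCP pose, the force, the opening and the grip force at its end, in the units of the state.
- ctrl.get_obs(): the state, without advancing time (a new reading comes with each control period).
- ctrl.camera(name): name is "side" or "top"; returns the picture (400x640x3 uint8, blue, green, red); there is no depth.
- ctrl.camera_model(name): a dict with "fx", "fy", "cx", "cy" (pixels), "rvec" (rotation vector, rad) and "tvec" (3), from world to camera coordinates, as OpenCV has them. Camera axes: x right, y down, z forward; pixel columns grow to the right and rows downward; lengths in m; the calibration is good to about 2 mm. A picture is of the moment at which its call begins. camera_model takes no time and is no camera call.
- ctrl.hand_in(): hands the job in; it is judged then, once.
The state is a dict: "time_s": time; "qpos": joint angles; "joint_vel": joint speeds; "tau": joint torques, N m; "ee_pos": TCP position; "eef_rot": TCP orientation; "force": force on the tool from outside, world axes, zero at the start; "moment": the same for the moment, N m; "grip_width": finger opening in m; "grip_force": force on a finger pad.
Only numpy, scipy, OpenCV 4.12 (cv2) and the standard library are available. Lean on these libraries where they do the work, as an engineer would, in place of code of your own. Each camera call takes 0.05 s, during which the arm holds its last target. There are 200 camera calls.

## Working session

There is one attempt and no reset: what is moved stays moved. The work goes in short steps, Python scripts to look and compute and a tool call to move; the robot and the scene stay as the last step left them, time stands still between calls to the robot, and variables do not carry over. Pictures are saved under pics/ and viewed, at most 10 in all, crops included, and the job is handed in when it is done.

Besides the shell and the picture viewer there is one more tool, called after "Emit:" by a JSON object that holds its "name" and its "arguments", one argument or row to a line. play_rows: Moves the arm, as the interface text tells. Its arguments: {"type":"object","properties":{"commands":{"type":"array","items":{"type":"array","items":{"type":"number"}}},"force":{"type":"number"}},"required":["commands"]}

```bash
mkdir -p pics; cat > h.py <<'E'
import numpy as np, cv2
from station import ctrl
def cam(n):
    m=ctrl.camera_model(n);K=np.array([[m['fx'],0,m['cx']],[0,m['fy'],m['cy']],[0,0,1]],float)
    R=cv2.Rodrigues(np.array(m['rvec'],float))[0];t=np.array(m['tvec'],float).ravel();return K,R,t
def ray(n,u,v):
    K,R,t=cam(n);d=R.T@np.linalg.solve(K,[u,v,1.]);return -R.T@t,d/np.linalg.norm(d)
def plane(n,u,v,z):
    c,d=ray(n,u,v);return c+d*(z-c[2])/d[2]
def two(a,b):
    c1,d1=ray('top',*a);c2,d2=ray('side',*b)
    s=np.linalg.lstsq(np.c_[d1,-d2],c2-c1,rcond=None)[0]
    p,q=c1+s[0]*d1,c2+s[1]*d2;return (p+q)/2,np.linalg.norm(p-q)
def proj(n,P):
    K,R,t=cam(n);x=K@(R@np.array(P)+t);return x[:2]/x[2]
E
python3 - <<'E'
from h import *
for n in('top','side'):
    cv2.imwrite(f'pics/{n}0.png',ctrl.camera(n)); K,R,t=cam(n); print(n,-R.T@t,R[2],K[0,0])
o=ctrl.get_obs();print(o)
E
```

```text
top [0.46886643 0.05651641 1.03998511] [ 0.16464204  0.00807966 -0.98632029] 473.2724056886952
side [0.19270365 0.79927768 1.10621139] [ 0.30883897 -0.56905828 -0.76209656] 520.2261482300548
{'time_s': 0.1, 'qpos': array([-1.30759252e+00,  3.00391923e-01,  1.52150933e+00, -1.36976080e-05,
        1.32071282e+00, -6.66382441e-02]), 'joint_vel': array([-0.0004119 , -0.00182424, -0.00022422, -0.0015502 , -0.00068249,
       -0.00076148]), 'tau': array([ 7.82167390e-04, -5.32644117e+01, -3.53283548e+01,  7.08883395e-02,
        2.34798691e-02, -9.07089384e-05]), 'ee_pos': array([ 0.17805401, -0.52013255,  0.20496012]), 'eef_rot': array([-3.14057261e+00, -5.47771462e-05,  3.29845418e-01]), 'force': array([ 0.75988462,  1.29617889, -0.61731085]), 'moment': array([-0.03054146,  0.05149708, -0.08201022]), 'grip_force': 0.0, 'grip_width': 0.09422349218939799}
```

View pics/top0.png

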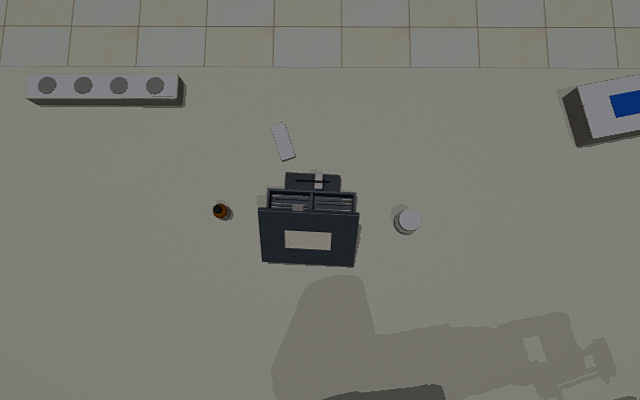

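View pics/side0.png

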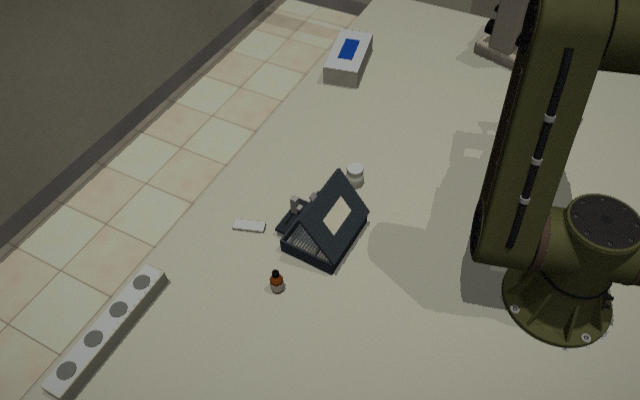

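The top view shows the raised lid, with its free edge from (259,209) to (358,214) and its hinge side at about row 264. The catch is near (319,178), the bottle at (221,211), the jar at (408,220) and the mailer at (283,141). I'll take enlarged crops to get exact corners.

```bash
python3 - <<'E'
from h import *
a=cv2.imread('pics/top0.png')[160:280,240:380];b=cv2.imread('pics/side0.png')[160:280,230:380]
f=lambda i:cv2.resize(np.clip(i.astype(float)*1.8,0,255).astype('uint8'),None,fx=5,fy=5,interpolation=cv2.INTER_CUBIC)
cv2.imwrite('pics/tc.png',f(a));cv2.imwrite('pics/sc.png',f(b))
E
```

```text
(no output)
```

View pics/tc.png

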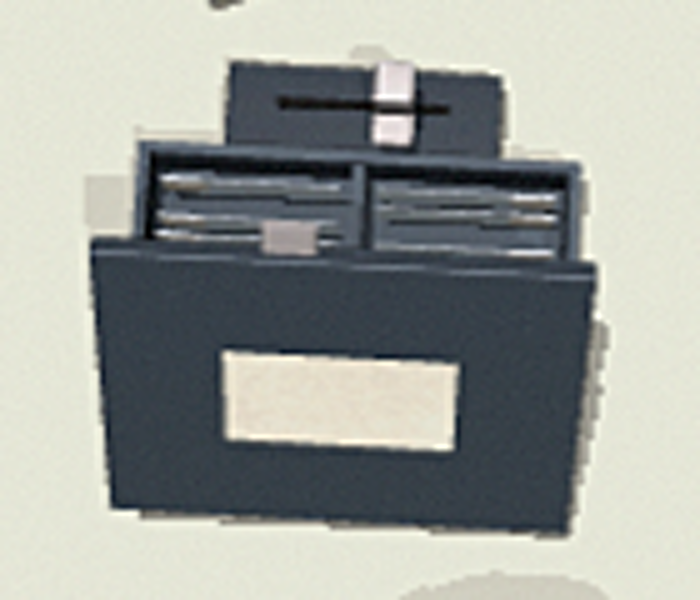

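View pics/sc.png

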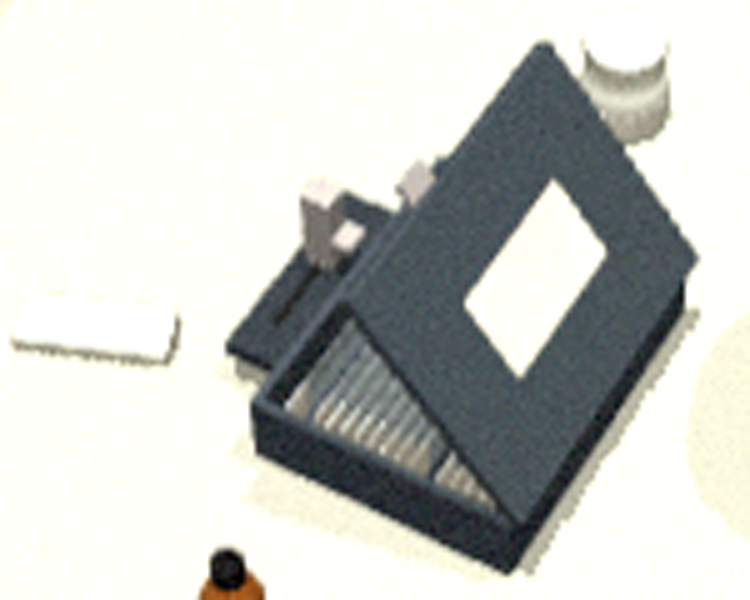

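The crops show the lid's outer face corners: free edge at (95,252) and (592,279) in the top crop, and (345,303) and (545,42) in the side crop. The rim's far corners are (138,140) and (582,162), and the ledge's far edge runs (230,62)–(502,77). The catch top is near (322,187) in the side crop.

```bash
python3 - <<'E'
from h import *
T=lambda u,v:(240+u/5,160+v/5)
S=lambda u,v:(230+u/5,160+v/5)
np.set_printoptions(precision=4,suppress=True)
rl,rr=plane('top',*T(138,140),.046),plane('top',*T(582,162),.046)
ll,lr=plane('top',*T(230,62),.03),plane('top',*T(502,77),.03)
print(rl,rr,np.linalg.norm(rl-rr),ll,lr,np.linalg.norm(ll-lr))
e=((rl-rr)/.19+(ll-lr)/.12);yaw=np.arctan2(-e[0],e[1]);
c,s=np.cos(yaw),np.sin(yaw);R=np.array([[c,-s,0],[s,c,0],[0,0,1]])
o=((rl+rr)/2-R@[.075,0,.046]+(ll+lr)/2-R@[.115,0,.03])/2
print('yaw',yaw,'o',o)
print('rim two',two(T(138,140),S(255,400)))
B=lambda p:R.T@(np.array(p)-o)
for n,a,b in(('FL',(95,252),(345,303)),('FR',(592,279),(545,42)),('HL',(112,507),(520,522)),('HR',(570,535),(697,262)),('catch',(396,70),(322,187)),('tong',(290,222),(425,168))):
    p,g=two(T(*a),S(*b));print(n,p,g,'box',B(p))
print('catch plane',B(plane('top',*T(396,70),.085)),B(plane('side',*S(322,187),.085)))
for n,uv,z in(('bottle',(221,211),.07),('jar',(409,219),.06),('mailer',(283,141),.012)):
  print(n,plane('top',*uv,z))
E
```

```text
[0.6508 0.175  0.046 ] [ 0.6422 -0.0146  0.046 ] 0.1897742115866977 [0.6885 0.1375 0.03  ] [0.6824 0.0188 0.03  ] 0.11884927054446037
yaw -0.04807270820655879 o [0.5711 0.0837 0.    ]
rim two (array([0.6489, 0.1741, 0.0489]), np.float64(0.002669377527755195))
FL [0.5874 0.1762 0.1648] 0.001998603143654469 box [0.0118 0.0931 0.1648]
FR [ 0.5769 -0.0092  0.1694] 0.0003289279771781624 box [ 0.0103 -0.0925  0.1694]
HL [0.4955 0.1812 0.053 ] 0.0007180532222856592 box [-0.0802  0.0937  0.053 ]
HR [ 0.4859 -0.0083  0.0468] 0.0018786677100283066 box [-0.0807 -0.096   0.0468]
catch [0.671  0.0638 0.0864] 0.004565088557944378 box [ 0.1008 -0.0151  0.0864]
tong [0.5913 0.1008 0.1812] 0.009158736010017729 box [0.0194 0.018  0.1812]
catch plane [ 0.1032 -0.0142  0.085 ] [ 0.0992 -0.0166  0.085 ]
bottle [0.5975 0.2674 0.07  ]
jar [ 0.5842 -0.1226  0.06  ]
mailer [0.7645 0.147  0.012 ]
```

Everything agrees: box origin is about (0.571, 0.084), yaw −0.048, lid about 0.9 rad, catch joint about 0.005 m. First I'll close the fingers and align the tool with the box, then approach.

Emit:
{"name": "play_rows", "arguments": {
  "commands": [
    [0,0,0,0,0,5.4,1],
    [0,0,0,0,0,5.4,1],
    [0,0,0,0,0,5.4,1],
    [0,0,0,0,0,5.4,1]
  ],
  "force": 20
}}

```text
time_s: 0.43
ee_pos: [0.1781, -0.5202, 0.2051]
eef_rot: [-3.141, 0.0, -0.052]
force: [-0.1, 0.1, 0.1]
grip_width: 0.0712
grip_force: 0.0
```

Emit:
{"name": "play_rows", "arguments": {
  "commands": [
    [0.0165,-0.0315,0,0,0,0,1],
    [0.0165,-0.0315,0,0,0,0,1],
    [0.0165,-0.0315,0,0,0,0,1],
    [0.0165,-0.0315,0,0,0,0,1],
    [0.0165,-0.0315,0,0,0,0,1],
    [0.0165,-0.0315,0,0,0,0,1],
    [0.0165,-0.0315,0,0,0,0,1],
    [0.0165,-0.0315,0,0,0,0,1],
    [0.0165,-0.0315,0,0,0,0,1],
    [0.0165,-0.0315,0,0,0,0,1],
    [0.0165,-0.0315,0,0,0,0,1],
    [0.0165,-0.0315,0,0,0,0,1],
    [0.0165,-0.0315,0,0,0,0,1],
    [0.0165,-0.0315,0,0,0,0,1],
    [0.0165,-0.0315,0,0,0,0,1],
    [0.0165,-0.0315,0,0,0,0,1],
    [0.0165,-0.0315,0,0,0,0,1],
    [0.0165,-0.0315,0,0,0,0,1],
    [0.0165,-0.0315,0,0,0,0,1],
    [0,0,0,0,0,0,1]
  ]
}}

```text
time_s: 2.1
ee_pos: [0.5209, 0.0669, 0.2047]
eef_rot: [-3.141, 0.001, -0.044]
force: [-0.1, 0.1, 0.1]
grip_width: 0.0001
grip_force: 0.0
```

Emit:
{"name": "play_rows", "arguments": {
  "commands": [
    [0.01,-0.0065,0.013,0,0,0,1],
    [0.01,-0.0065,0.013,0,0,0,1],
    [0.009,-0.006,0.014,0,0,0,1],
    [0,0,0,0,0,0,1]
  ]
}}

```text
time_s: 2.43
ee_pos: [0.5489, 0.0805, 0.1625]
eef_rot: [3.141, 0.004, -0.047]
force: [-0.3, -0.0, -1.5]
grip_width: 0.0004
grip_force: 0.0
```

Emit:
{"name": "play_rows", "arguments": {
  "commands": [
    [0.005,0,0.005,0,0,0,1],
    [0.005,0,0.006,0,0,0,1],
    [0.0055,0,0.004,0,0,0,1],
    [0.0055,0,0.004,0,0,0,1],
    [0.009,0,0.009,0,0,0,1],
    [0.009,0,0.009,0,0,0,1],
    [0,0,0,0,0,0,1]
  ]
}}

```text
time_s: 3.02
ee_pos: [0.5888, 0.078, 0.1268]
eef_rot: [3.141, 0.002, -0.048]
force: [-0.6, -0.5, -0.4]
grip_width: 0.0009
grip_force: 0.0
```

Emit:
{"name": "play_rows", "arguments": {
  "commands": [
    [0.0055,0,0.008,0,0,0,1],
    [0.0055,0,0.008,0,0,0,1],
    [0.004,0,0.009,0,0,0,1],
    [0.004,0,0.009,0,0,0,1],
    [0.003,0,0.0095,0,0,0,1],
    [0.003,0,0.0095,0,0,0,1],
    [0.0015,0,0.007,0,0,0,1],
    [0,0,0,0,0,0,1]
  ]
}}

```text
time_s: 3.68
ee_pos: [0.6142, 0.0772, 0.0664]
eef_rot: [3.141, 0.003, -0.047]
force: [-0.6, 0.3, -0.3]
grip_width: 0.0005
grip_force: 0.0
```

```bash
python3 - <<'E'
from h import *
f=lambda i:cv2.resize(np.clip(i.astype(float)*1.8,0,255).astype('uint8'),None,fx=3,fy=3,interpolation=cv2.INTER_CUBIC)
cv2.imwrite('pics/s1.png',f(ctrl.camera('side')[130:310,200:420]));print(ctrl.get_obs()['force'])
E
```

```text
[-0.09944544  0.20467834 -0.06068024]
```

View pics/s1.png

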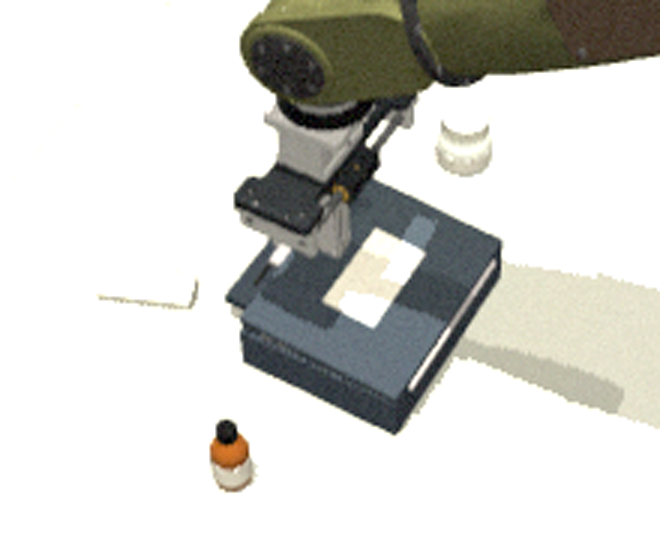

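The lid has followed the tip and is nearly shut. I'll press down in small steps until the force shows contact with the base.

Emit:
{"name": "play_rows", "arguments": {
  "commands": [
    [0,0,0.004,0,0,0,1],
    [0,0,0.004,0,0,0,1],
    [0,0,0.002,0,0,0,1],
    [0,0,0,0,0,0,1],
    [0,0,0,0,0,0,1]
  ]
}}

```text
time_s: 4.15
ee_pos: [0.6146, 0.0772, 0.0584]
eef_rot: [-3.142, 0.0, -0.047]
force: [-0.2, 0.5, -0.5]
grip_width: 0.0004
grip_force: 0.0
```

Emit:
{"name": "play_rows", "arguments": {
  "commands": [
    [0,0,0.001,0,0,0,1],
    [0,0,0.001,0,0,0,1],
    [0,0,0.001,0,0,0,1],
    [0,0,0,0,0,0,1],
    [0,0,0,0,0,0,1]
  ]
}}

```text
time_s: 4.57
ee_pos: [0.615, 0.0772, 0.0562]
eef_rot: [-3.142, -0.001, -0.047]
force: [-2.0, -0.1, 7.5]
grip_width: 0.0007
grip_force: 3.5
```

Emit:
{"name": "play_rows", "arguments": {
  "commands": [
    [0,0,0.001,0,0,0,1],
    [0,0,0,0,0,0,1],
    [0,0,0,0,0,0,1],
    [0,0,0,0,0,0,1]
  ]
}}

```text
time_s: 4.9
ee_pos: [0.6151, 0.0772, 0.056]
eef_rot: [-3.141, -0.001, -0.047]
force: [-5.3, -0.5, 15.4]
grip_width: 0.0005
grip_force: 7.4
```

Emit:
{"name": "play_rows", "arguments": {
  "commands": [
    [0,0,-0.01,0,0,0,1],
    [0,0,-0.02,0,0,0,1],
    [0,0,-0.03,0,0,0,1],
    [-0.03,0,-0.02,0,0,0,1],
    [-0.04,0,-0.02,0,0,0,1],
    [-0.04,0,0,0,0,0,1],
    [-0.04,0,0,0,0,0,1],
    [-0.04,0,0,0,0,0,1],
    [0,0,0,0,0,0,1]
  ]
}}

```text
time_s: 5.65
ee_pos: [0.4218, 0.0862, 0.1526]
eef_rot: [3.141, 0.003, -0.046]
force: [0.8, 0.6, -0.3]
grip_width: 0.0006
grip_force: 0.0
```

```bash
python3 - <<'E'
from h import *
f=lambda i:cv2.resize(np.clip(i.astype(float)*1.8,0,255).astype('uint8'),None,fx=5,fy=5,interpolation=cv2.INTER_CUBIC)
cv2.imwrite('pics/t2.png',f(ctrl.camera('top')[160:280,240:380]));cv2.imwrite('pics/s2.png',f(ctrl.camera('side')[160:280,230:380]));print(ctrl.get_obs()['ee_pos'])
E
```

```text
[0.4274841  0.08618132 0.15403543]
```

View pics/t2.png

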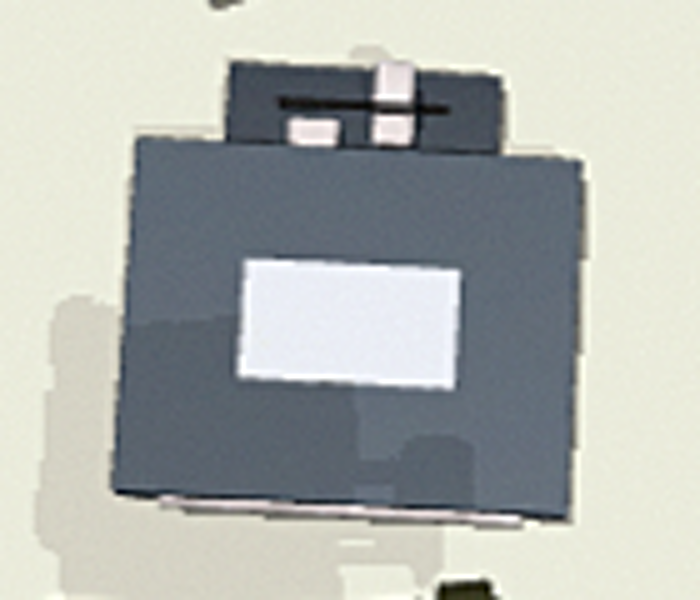

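View pics/s2.png

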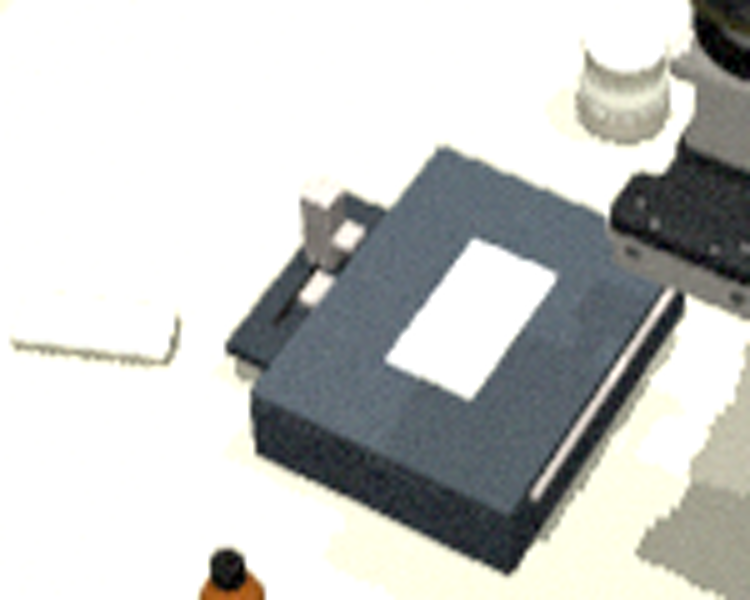

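The lid lies flat and the box hasn't moved; its corners are still at (136,138) and (582,160) in the crop. The catch is still at (396,70). Next I go to the −y side of the catch.

Emit:
{"name": "play_rows", "arguments": {
  "commands": [
    [0.03,0.0063,0,0,0,0,1],
    [0.03,0.0063,0,0,0,0,1],
    [0.03,0.0063,0,0,0,0,1],
    [0.03,0.0063,0,0,0,0,1],
    [0.03,0.0063,0,0,0,0,1],
    [0.03,0.0063,0,0,0,0,1],
    [0.03,0.0063,0,0,0,0,1],
    [0.03,0.0063,0,0,0,0,1],
    [0,0,0,0,0,0,1],
    [0,0,0,0,0,0,1]
  ]
}}

```text
time_s: 6.58
ee_pos: [0.6663, 0.0236, 0.1514]
eef_rot: [3.142, 0.001, -0.048]
force: [-0.2, 1.0, -0.4]
grip_width: 0.0005
grip_force: 0.0
```

Emit:
{"name": "play_rows", "arguments": {
  "commands": [
    [0,0,0.02,0,0,0,1],
    [0.001,0,0.02,0,0,0,1],
    [0,0,0.02,0,0,0,1],
    [0,0,0.017,0,0,0,1],
    [0,0,0.01,0,0,0,1],
    [0,0,0,0,0,0,1],
    [0,0,0,0,0,0,1]
  ]
}}

```text
time_s: 7.17
ee_pos: [0.6662, 0.0245, 0.0666]
eef_rot: [-3.142, -0.0, -0.047]
force: [-0.4, 0.3, 0.2]
grip_width: 0.0004
grip_force: 0.0
```

Emit:
{"name": "play_rows", "arguments": {
  "commands": [
    [0,-0.005,0,0,0,0,1],
    [0,-0.005,0,0,0,0,1],
    [0,-0.005,0,0,0,0,1],
    [0,-0.005,0,0,0,0,1],
    [0,-0.005,0,0,0,0,1],
    [0,-0.005,0,0,0,0,1],
    [0,-0.005,0,0,0,0,1],
    [0,-0.005,0,0,0,0,1],
    [0,-0.004,0,0,0,0,1],
    [0,-0.004,0,0,0,0,1],
    [0,0,0,0,0,0,1],
    [0,0,0,0,0,0,1]
  ]
}}

```text
time_s: 8.17
ee_pos: [0.6682, 0.0726, 0.0659]
eef_rot: [-3.141, 0.0, -0.047]
force: [0.7, 0.4, 0.2]
grip_width: 0.0005
grip_force: 0.0
```

Emit:
{"name": "play_rows", "arguments": {
  "commands": [
    [0,-0.002,0,0,0,0,1],
    [0,-0.002,0,0,0,0,1],
    [0,-0.001,0,0,0,0,1],
    [0,0,0,0,0,0,1],
    [0,0,0,0,0,0,1]
  ]
}}

```text
time_s: 8.58
ee_pos: [0.6686, 0.0773, 0.066]
eef_rot: [-3.141, 0.0, -0.047]
force: [0.6, 0.4, 0.0]
grip_width: 0.0003
grip_force: 0.1
```

```bash
python3 - <<'E'
from h import *
f=lambda i:cv2.resize(np.clip(i.astype(float)*1.8,0,255).astype('uint8'),None,fx=5,fy=5,interpolation=cv2.INTER_CUBIC)
cv2.imwrite('pics/s3.png',f(ctrl.camera('side')[160:280,230:380]))
E
```

```text
(no output)
```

View pics/s3.png

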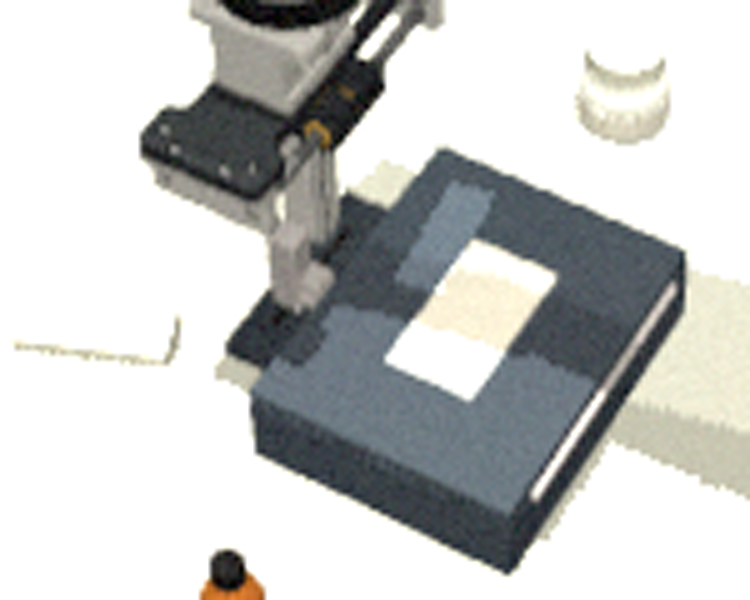

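The catch is moving along properly: the block top is now near (290,240) in the crop and its tab is over the tongue. No stop yet, so I go on in small steps.

Emit:
{"name": "play_rows", "arguments": {
  "commands": [
    [0,-0.001,0,0,0,0,1],
    [0,-0.001,0,0,0,0,1],
    [0,-0.001,0,0,0,0,1],
    [0,0,0,0,0,0,1]
  ]
}}

```text
time_s: 8.97
ee_pos: [0.6688, 0.0801, 0.0661]
eef_rot: [3.141, -0.0, -0.047]
force: [-0.1, -3.0, 0.4]
grip_width: 0.0005
grip_force: 1.7
```

Emit:
{"name": "play_rows", "arguments": {
  "commands": [
    [0,-0.001,0,0,0,0,1],
    [0,0,0,0,0,0,1],
    [0,0,0,0,0,0,1]
  ]
}}

```text
time_s: 9.22
ee_pos: [0.6688, 0.0812, 0.0661]
eef_rot: [3.141, -0.0, -0.047]
force: [-0.5, -4.0, 0.2]
grip_width: 0.0002
grip_force: 2.1
```

Emit:
{"name": "play_rows", "arguments": {
  "commands": [
    [0,0.01,0,0,0,0,1],
    [0,0.02,0,0,0,0,1],
    [0,0.01,-0.03,0,0,0,1],
    [0,0,-0.04,0,0,0,1],
    [-0.03,0,-0.03,0,0,0,1],
    [-0.04,0,0,0,0,0,1],
    [-0.04,0,0,0,0,0,1],
    [-0.04,0,0,0,0,0,1],
    [-0.04,0,0,0,0,0,1],
    [-0.04,0,0,0,0,0,1],
    [-0.03,0,0,0,0,0,1],
    [0,0,0,0,0,0,1],
    [0,0,0,0,0,0,1]
  ]
}}

```text
time_s: 10.3
ee_pos: [0.4074, 0.0536, 0.1663]
eef_rot: [-3.141, -0.002, -0.047]
force: [0.8, -0.4, 0.8]
grip_width: 0.0004
grip_force: 0.0
```

```bash
python3 - <<'E'
from h import *
f=lambda i:cv2.resize(np.clip(i.astype(float)*1.8,0,255).astype('uint8'),None,fx=5,fy=5,interpolation=cv2.INTER_CUBIC)
cv2.imwrite('pics/t4.png',f(ctrl.camera('top')[160:280,240:380]));print(ctrl.get_obs()['ee_pos'])
o=np.array([.5711,.0837,0]);c,s=np.cos(-.048),np.sin(-.048)
for y in(.012,.016,.020,.024):
  print(y,(proj('top',o+[c*.1-s*y,s*.1+c*y,.085])-[240,160])*5)
E
```

```text
[0.40822969 0.05353621 0.16618044]
0.012 [332.11854948  74.33689424]
0.016 [322.43557502  73.83299024]
0.02 [312.75386848  73.32915223]
0.024 [303.07342961  72.82538019]
```

View pics/t4.png

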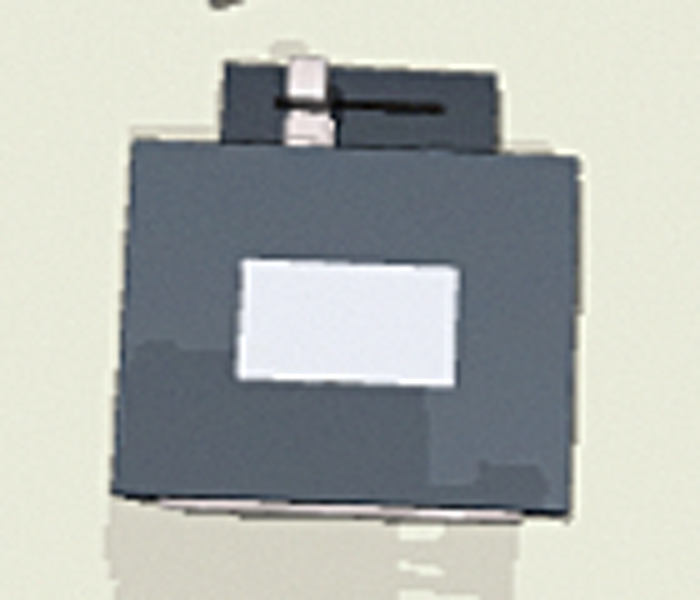

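The catch top is at (307,68) in the crop, about 35 mm further along the box than before, so it is against its stop. The box slid only about 1.5 mm and the lid is flat. The hand is clear, so I hand in.

```bash
python3 -c "
from station import ctrl
print(ctrl.hand_in())"
```

```text
the job is handed in; nothing more can be done
None
```

The lid is shut and the catch is home against its stop over the tongue; the box moved only about 1.5 mm, the hand is clear and the job is handed in, though no verdict came back.

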